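Click the tube block into the heating shaker

TASK

Fit the 24-well tube block onto the heating shaker, whose platform is parked wherever it last stopped: tilt the block, gently tuck its two rear lugs under the two claws at the back of the platform until they meet the stops, then press its front end down until the spring latch snaps over the front tongue. Stop pushing as soon as it clicks, never force it or lean hard on it, and let go. Leave the other block and the other things on the bench where they are.

Things in the scene. Friction and masses are not known exactly. Their poses are not given: they have to be found in the camera images.
- tube_block: the block to fit: bare aluminium, about 0.6 kg, 24 small wells (6 x 4, 11 mm wide) in its top. Origin: centre of its underside; x points to its rear end, y left, z up. Base plate 100 (x) x 72 (y) x 6 mm, with lugs and a tongue. Well body on it 92 (x) x 62 (y) mm, from 6 to 50 mm high: grip it across the 62 mm. Its top can be pushed anywhere, wells are solid to the touch
- rear_edge (a point): on the tube block, middle between the ends of its two rear lugs, on the underside: x = +60 mm, z = 0 of the block, whose axes it has. The lugs (16 mm wide, 6 mm thick, at y = +-22 mm) stick out 10 mm from the base plate's rear
- front_edge (a point): on the tube block, end of its single front tongue (26 mm wide, 6 mm thick, at y = 0, 10 mm out from the base plate, its end rounded), on the underside: x = -60 mm, z = 0 of the block, whose axes it has
- spare_block: another aluminium block on the same base plate and of the same outer size, but with 6 big wells (3 x 2, 25 mm wide); stays where it is. Origin: centre of its underside
- mid_stroke (a point): on the shaker's housing, where the seat's centre is at mid-stroke: 40 mm behind (+x) its origin, 100 mm up; x to the rear, y left, z up. The platform (seat, claws, latch) runs along this x and its drive holds it where it last stopped, up to 14 mm to the front or rear of here: not tracked, so feel for it or see it. Seated, the block's origin is within 2 mm of the seat's centre, x to the rear
- shaker: heated reciprocating shaker, fixed: white housing 300 (x) x 200 (y) x 86 mm, sloping control panel at its front (-x, to the robot). Origin: centre of its underside on the bench; x to its rear, z up. On it an aluminium platform: seat plate from x = -56 to 68 mm of the seat's centre; side guides with inner faces at y = +-39 mm, 6 mm high with flared tops up to 13 mm, from x = -40 to 40 mm
- claws (a point): midway between the front lips of the platform's two rear claws, on their underside, for the platform at mid-stroke: 54 mm behind mid_stroke, 9.5 mm up. Steel, 22 mm wide at y = +-22 mm, tops 14.5 mm over the seat; they overhang 7 mm, back to the stops for the lug ends. Lugs enter from the front with the block tilted rear end down 12 to 18 degrees; level, the latch is in the way
- latch (a joint): spring latch on the platform's front, 30 mm wide. 0 = closed; opens to 0.3 rad as its top swings to -x. Nose tip 55 mm in front of the seat's centre, 8 mm up, sloped back up to 19.5 mm; thumb tab at 20 mm. Pushed down the slope, the tongue forces it out by 0.1 rad, a peak of 6 to 16 N at the block's front; then it snaps back over the tongue and the resistance vanishes
- tube_rack: blue rack, 95 (x) x 175 (y) mm, 79 mm high with six capped tubes in it; origin: centre of its underside; bystander
- spray_bottle: yellow spray bottle with a white trigger head, 76 mm wide, 169 mm high; origin: centre of its underside; bystander
- tip_box: open box of pipette tips, 82 (x) x 122 (y) x 63 mm; origin: centre of its underside; bystander
Things that resemble listed ones, but are neither listed nor needed, are in the scene too. What is shaped like the tube_block but turquoise is not meant.

How it is judged:
By the outcome, as a careful person would: the job done as asked, in the order asked, and still so for the second after the job is handed in, with the robot touching nothing.
It also fails if it takes over 56 s, if anything falls off the work surface, if the arm or the gripper's body presses on something with over 40 N, if the wrist force passes 120 N, or if a joint passes its speed limit or range.

ROBOT

A 7-joint arm with a two-finger parallel gripper is mounted at the origin on the work surface. World frame = base frame: x ahead of the robot, y to its left, z up, the work surface at z = 0. Lengths are in m, angles in rad, forces in N, time in s.
With the tool pointing down it reaches from about 0.4 to 0.85 m from the base axis. Payload 10.4 kg.
Tool frame: the origin (TCP) lies on the centre line of the jaws, within the pads' length; the fingertips stand 11 mm ahead of it and the grasp point (between the pads) lies 8 mm behind it; z points along the fingers, y is the line along which they close (so a half turn about z gives the same grasp; the last joint's range is limited). The gripper opens to 87 mm and grips with 3 to 60 N. Pads are 19 mm wide; open, the fingers measure 117 mm over their backs; the gripper's body (75 mm by 190 mm) begins 51 mm behind the grasp point.
Start: joints at [-1.28, 0.332, -0.065, 1.46, 0.022, 1.35, -0.088], TCP at [0.193, 0.595, 0.234] pointing down, gripper open.
Joint ranges: [-2.6, 2.6], [-0.5, 2.12], [-1.47, 1.34], [0.16, 2.42], [-1.27, 4.41], [0.06, 2.06], [-2.6, 2.6]. Speed limits (rad/s): [2.22, 2.22, 2.79, 2.79, 3.14, 3.14, 3.14].

INTERFACE

Orientations are given as a unit quaternion [x, y, z, w].
In Python, from bench import r gives the robot as it stands.
- The arm moves only by the shell command python3 -m pendant 'ROWS' [OPENING] [FORCE]. ROWS is JSON, a list of rows, each a list of 4 numbers: the shift along the tool's x, y, z in m, then the turn about the tool's z in rad. A call has 1 to 8 rows; each row shifts and turns the commanded pose from where the row before left it, along the tool's axes as they then stand; what a row does not reach is not made up. A row lasts 1/12 s, in which the tool goes at most 41.7 mm and 7.16 degrees, less where a joint would pass 70% of its speed; a pose out of reach is approached as far as the arm can. A call with a gripper value outside its range is refused whole. OPENING is the opening, from 0 (shut) to 1 (fully open), set as the call begins (- or left out, the last holds). The fingers move at their own pace and stop on an object; FORCE is the grip in N (left out, the last holds). Time passes only in rows, so rows that do not move let the fingers close. It gives the time, the measured TCP pose, the force, the opening and the grip force at its end, in the units of the state.
- r.read_state(): the state, without advancing time (a new reading comes with each control period).
- r.camera(name): name is "scene" or "side" or "wrist"; returns a dict with "img" (384x512x3 uint8, red, green, blue), "camera_matrix" (3x3 intrinsics, pixels), "xyz" and "attitude" of the camera in the world. Camera axes: x right, y down, z forward; pixel columns grow to the right and rows downward; lengths in m; the calibration is good to about 2 mm. A picture is of the moment at which its call begins. There is no depth.
- r.close_job(): hands the job in; it is judged then, once.
Trained networks look in the newest picture that a camera, given by its name, has taken for a name from the list of things; names that differ only in an ending like _2 or _b are one class to them, and where a whole thing is asked for, a point or a joint stands for the part that bears it (a point fixed in the world has none). Each returns a list of dicts, best first, with "score" (0 to 1); they miss things now and then, are a little off and sometimes report something else, mostly with a low value. They report only what shows in the picture. A call takes as long as a camera call. They do not tell look-alikes from the thing itself.
- r.outline_of(thing, camera): "mask" (384x512 bool, what is visible of it) and "bbox" ([centre column, centre row, width, height] in pixels, round what is visible of it).
The state is a dict: "time": time; "joint_positions": joint angles; "joint_vel": joint speeds; "joint_torque": joint torques, N m; "ee_pos": TCP position; "eef_rot": TCP orientation; "ft_force": force on the tool from outside, world axes, zero at the start; "torque": the same for the moment, N m; "width": finger opening in m; "grip_force": force on a finger pad.
Only numpy, scipy, OpenCV 4.12 (cv2) and the standard library are available. Lean on these libraries where they do the work, as an engineer would, in place of code of your own. Each camera call takes 0.05 s, during which the arm holds its last target. There are 200 camera calls.

## Working session

There is one attempt and no reset: what is moved stays moved. The work goes in short steps, Python scripts to look and compute and a shell command to move; the robot and the scene stay as the last step left them, time stands still between calls to the robot, and variables do not carry over. Pictures are saved under pics/ and viewed, at most 10 in all, crops included, and the job is handed in when it is done.

```bash
ls; mkdir -p pics
cat > h.py <<'E'
import numpy as np,cv2
from scipy.spatial.transform import Rotation as R
from bench import r
def cam(n):
    c=r.camera(n); c['K']=np.array(c['camera_matrix']);
    a=np.array(c['attitude']); c['R']=a if a.shape==(3,3) else R.from_quat(a).as_matrix()
    c['p']=np.array(c['xyz']); return c
def ray(c,u,v,z):
    d=c['R']@np.linalg.solve(c['K'],[u,v,1.]); return c['p']+d*(z-c['p'][2])/d[2]
def proj(c,P):
    q=(np.atleast_2d(P)-c['p'])@c['R']; q=q@c['K'].T; return q[:,:2]/q[:,2:]
def save(c,n,box=None,s=1):
    im=c['img'][:,:,::-1]
    if box: im=im[box[1]:box[3],box[0]:box[2]]
    cv2.imwrite('pics/'+n,cv2.resize(im,None,fx=s,fy=s,interpolation=cv2.INTER_CUBIC))
E
python3 - <<'E'
from h import *
s=r.read_state();print({k:np.round(v,3).tolist() for k,v in s.items()})
for n in('scene','side'):
    c=cam(n);print(n,c['p'],c['attitude'],c['K'].tolist());save(c,n+'1.png',s=1.5)
    for t in('tube_block','spare_block','shaker','latch','tip_box','tube_rack','spray_bottle'):
        print(t,[(round(o['score'],2),np.round(o['bbox']).tolist()) for o in r.outline_of(t,n)])
E
```

```text
pics
{'time': 0.0, 'joint_positions': [-1.28, 0.333, -0.065, 1.461, 0.022, 1.35, -0.089], 'joint_vel': [0.0, 0.001, -0.001, -0.0, 0.0, 0.001, -0.002], 'joint_torque': [-0.0, -62.324, 0.025, -38.989, -0.061, 0.04, 0.0], 'ee_pos': [0.193, 0.594, 0.233], 'eef_rot': [0.156, 0.988, -0.001, -0.0], 'ft_force': [0.354, 0.013, 0.704], 'torque': [0.001, 0.002, 0.022], 'grip_force': 0.0, 'width': 0.087}
scene [0.97852813 0.34460436 0.92347792] [ 0.35299946  0.87592141 -0.3064251  -0.11940154] [[356.00624672765315, 0.0, 254.7359109713973], [0.0, 356.00624672765315, 195.49830658974682], [0.0, 0.0, 1.0]]
tube_block [(0.91, [275.0, 166.0, 20.0, 34.0]), (0.87, [279.0, 207.0, 35.0, 39.0]), (0.63, [246.0, 134.0, 34.0, 20.0])]
spare_block [(0.82, [222.0, 170.0, 35.0, 37.0])]
shaker [(0.7, [355.0, 269.0, 107.0, 122.0])]
latch [(0.61, [369.0, 238.0, 14.0, 10.0]), (0.47, [281.0, 207.0, 36.0, 36.0])]
tip_box [(0.63, [195.0, 133.0, 37.0, 36.0])]
tube_rack [(0.85, [224.0, 282.0, 65.0, 69.0])]
spray_bottle [(0.96, [184.0, 208.0, 27.0, 59.0]), (0.61, [280.0, 206.0, 33.0, 42.0])]
side [-0.04464408 -1.09825581  0.77908246] [ 0.84061209 -0.24339822  0.12218215 -0.46818814] [[422.3725552581568, 0.0, 257.28063644945894], [0.0, 422.3725552581568, 190.16363366524058], [0.0, 0.0, 1.0]]
tube_block [(0.98, [232.0, 208.0, 35.0, 29.0]), (0.96, [217.0, 244.0, 33.0, 43.0]), (0.65, [240.0, 286.0, 46.0, 41.0])]
spare_block [(0.64, [285.0, 243.0, 45.0, 37.0])]
shaker [(0.91, [191.0, 167.0, 95.0, 66.0])]
latch [(0.37, [184.0, 152.0, 5.0, 8.0]), (0.26, [232.0, 205.0, 36.0, 28.0])]
tip_box []
tube_rack [(0.75, [293.0, 170.0, 47.0, 48.0])]
spray_bottle [(0.88, [329.0, 187.0, 30.0, 60.0])]
```

View pics/scene1.png

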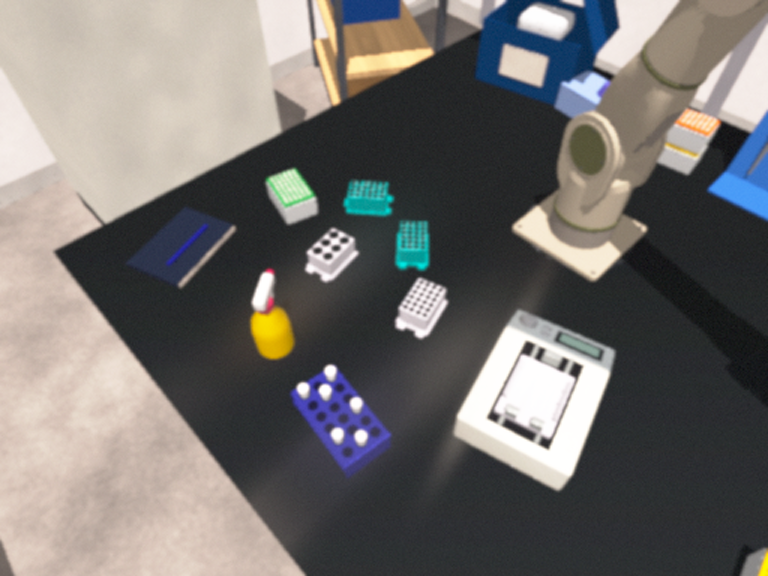

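View pics/side1.png

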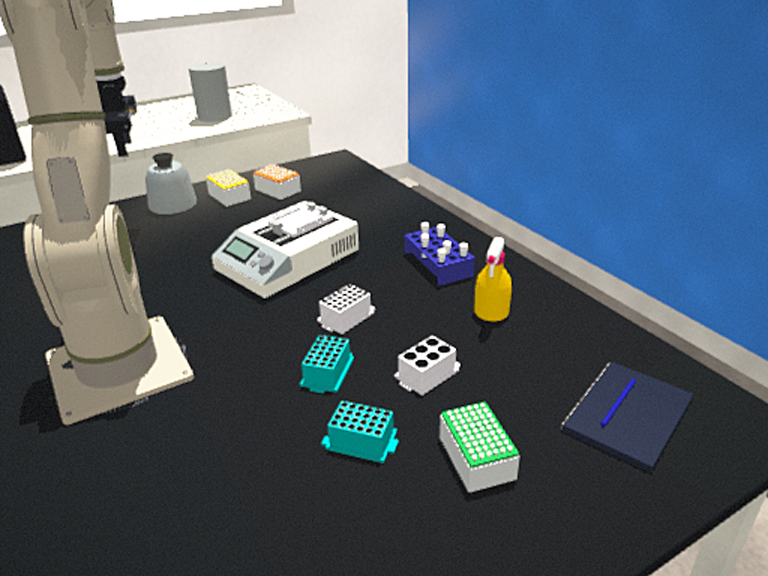

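The wanted block is the bare aluminium 24-well one: scene (279,207), side (232,208). What could be mistaken for it:
- turquoise 24-well blocks at scene (275,166) and (246,134)
- the spare aluminium block with 6 big wells at scene (222,170)

The shaker is at scene (355,269). Next I'll check the choice in a close crop and fit the poses.

```bash
cat > fit.py <<'E'
from h import *
from scipy.optimize import minimize
def box(x0,x1,y0,y1,z0,z1): return [(x,y,z) for x in(x0,x1) for y in(y0,y1) for z in(z0,z1)]
BL=[np.array(b)/1e3 for b in(box(-50,50,-36,36,0,6),box(-46,46,-31,31,6,50),box(50,60,14,30,0,6),box(50,60,-30,-14,0,6),box(-60,-50,-13,13,0,6))]
def rend(c,parts,x,y,a,z=0):
    m=np.zeros((384,512),np.uint8);Rz=R.from_euler('z',a).as_matrix()
    for b in parts:
        cv2.fillConvexPoly(m,np.round(cv2.convexHull(proj(c,b@Rz.T+[x,y,z]).astype(np.float32))*8).astype(np.int32),1,shift=3)
    return m>0
def fit(views,parts,x0,z=0):
    def cost(p): 
        s=0
        for c,m in views:
            q=rend(c,parts,*p,z=z); s+=1-(q&m).sum()/max(1,(q|m).sum())
        return s
    best=None
    for a in x0[2]:
        S=np.array([[x0[0],x0[1],a]]*4);S[1,0]+=.02;S[2,1]+=.02;S[3,2]+=.3
        o=minimize(cost,S[0],method='Nelder-Mead',options=dict(initial_simplex=S,xatol=1e-4,fatol=1e-5))
        if best is None or o.fun<best.fun: best=o
    return best
E
python3 - <<'E'
from fit import *
C={n:cam(n) for n in('scene','side')}
px={'scene':(279,207),'side':(232,208)}
V=[]
for n in C:
    o=min(r.outline_of('tube_block',n),key=lambda o:np.hypot(o['bbox'][0]-px[n][0],o['bbox'][1]-px[n][1]))
    V.append((C[n],o['mask']))
g=ray(C['scene'],279,207,.025)
o=fit(V,BL,(g[0],g[1],np.arange(-1.5,1.6,.5)));print('block',g,o.x,o.fun)
H=[np.array(b)/1e3 for b in(box(-95,150,-100,100,0,86),box(-150,-95,-100,100,0,40))]
Vs=[(C[n],r.outline_of('shaker',n)[0]['mask']) for n in C]
g=ray(C['scene'],355,269,.05)
o=fit(Vs,H,(g[0],g[1],np.arange(-.9,1,.3)));print('shaker',g,o.x,o.fun)
a=C['scene']['img'][170:350,250:430,::-1];b=C['side']['img'][120:300,130:310,::-1]
cv2.imwrite('pics/crop1.png',np.hstack([cv2.resize(i,(400,400),interpolation=cv2.INTER_CUBIC) for i in(a,b)]))
E
```

```text
block [ 0.46784887 -0.08794747  0.025     ] [ 0.45221302 -0.09353411  0.30447632] 0.16917100657389228
shaker [0.48503418 0.20936677 0.05      ] [0.44198716 0.19448962 0.24649416] 0.16221668077868723
```

View pics/crop1.png

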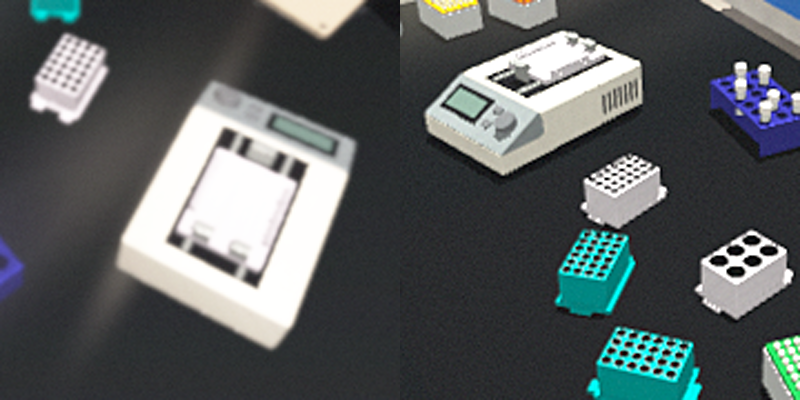

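The crop confirms the choice. The grey 24-well block is at crop (70,75), and its two lugs at (35,103) and (67,117) face away from the robot, so yaw is about +0.30. The shaker's claws are also at its far side, with yaw about 0.25.

```bash
cat > go.py <<'E'
from h import *
def plan(x,y,z,a):
    s=r.read_state();M=R.from_quat(s['eef_rot']).as_matrix();p=np.array(s['ee_pos'])
    a0=np.arctan2(M[1,0],M[0,0]); da=-(a-a0); da=(da+np.pi)%(2*np.pi)-np.pi
    d=np.array([x,y,z])-p
    print('a0',round(a0,3),'tool shift mm',np.round(1e3*(M.T@d),1),'turn',round(da,3))
    T=R.from_euler('z',a).as_matrix()@np.diag([1,-1,-1]); print('shift in final tool axes',np.round(1e3*(T.T@d),1))
E
python3 - <<'E'
from go import *
c=cam('wrist');s=r.read_state();M=R.from_quat(s['eef_rot']).as_matrix()
print('cam in tool',M.T@(c['p']-s['ee_pos']),(M.T@c['R']).round(2).tolist(),c['K'][0,0])
a=.304;g=np.array([.452,-.0935])-.030*np.array([np.cos(a),np.sin(a)]);print(g)
plan(*g,.25,a)
E
```

```text
cam in tool [ 0.08174341  0.00062615 -0.15206418] [[-0.0, -0.95, -0.3], [1.0, -0.0, -0.0], [0.0, -0.3, 0.95]] 280.19052046142446
[ 0.4233756  -0.10248018]
a0 2.828 tool shift mm [-434.4 -591.8  -16.5] turn 2.524
shift in final tool axes [ 11.2 734.  -16.4]
```

```bash
python3 -m pendant '[[0,0,0,0.12],[0,0,0,0.12],[0,0,0,0.12],[0,0,0,0.12],[0,0,0,0.12],[0,0,0,0.12],[0,0,0,0.12],[0,0,0,0.12]]' 1
python3 - <<'E'
from go import *
plan(.44,.25,.25,1.868);plan(.4234,-.1025,.25,1.868)
E
```

```text
time: 1.82
ee_pos: [0.1929, 0.5945, 0.2336]
eef_rot: [0.597, 0.802, 0.0, -0.0]
ft_force: [-0.1, -0.8, -0.2]
width: 0.0867
grip_force: 0.0
a0 1.862 tool shift mm [-400.9  137.9  -16.5] turn -0.006
shift in final tool axes [-401.8  135.4  -16.4]
a0 1.862 tool shift mm [-733.8   20.8  -16.5] turn -0.006
shift in final tool axes [-734.    16.3  -16.4]
```

```bash
python3 -m pendant '[[-0.039,0.013,-0.002,0],[-0.039,0.013,-0.002,0],[-0.039,0.013,-0.002,0],[-0.039,0.013,-0.002,0],[-0.039,0.013,-0.002,0],[-0.039,0.013,-0.002,0],[-0.039,0.013,-0.002,0],[-0.039,0.013,-0.002,0]]'
python3 -m pendant '[[-0.039,0.013,0,0],[-0.039,0.013,0,0],[-0.039,-0.013,0,0],[-0.039,-0.013,0,0],[-0.039,-0.013,0,0],[-0.039,-0.013,0,0],[-0.039,-0.013,0,0],[-0.039,-0.013,0,0]]'
python3 -m pendant '[[-0.039,-0.013,0,0.12],[-0.03,0,0,0.12],[0,0,0,0.12],[0,0,0,0.12],[0,0,0,0.12],[0,0,0,0.12],[0,0,0,0.12],[0,0,0,0.12]]'
python3 - <<'E'
from go import *
print(np.round(r.read_state()['joint_positions'],2))
plan(.4234,-.1025,.25,.304)
E
```

```text
time: 2.48
ee_pos: [0.3845, 0.3248, 0.2499]
eef_rot: [0.595, 0.804, 0.0, -0.0]
ft_force: [1.3, 1.0, 0.0]
width: 0.0869
grip_force: 0.0
time: 3.15
ee_pos: [0.4248, 0.0111, 0.2497]
eef_rot: [0.595, 0.804, 0.001, -0.0]
ft_force: [0.9, -0.4, 0.2]
width: 0.0872
grip_force: 0.0
time: 3.82
ee_pos: [0.4295, -0.0576, 0.2497]
eef_rot: [0.9, 0.436, 0.0, -0.0]
ft_force: [-0.1, 0.0, 0.0]
width: 0.0868
grip_force: 0.0
[-0.59 -0.16  0.57  1.93  0.09  1.35 -0.72]
a0 0.902 tool shift mm [-39.   23.   -0.4] turn 0.598
shift in final tool axes [-19.3  41.   -0.3]
```

```bash
python3 -m pendant '[[0,0,0,0.12],[0,0,0,0.12],[0,0,0,0.12],[0,0,0,0.12],[0,0,0,0.12],[-0.019,0.04,0,0],[0,0,0,0]]'
python3 - <<'E'
from fit import *; from go import *
c=cam('wrist');save(c,'w1.png',s=1.5)
L=r.outline_of('tube_block','wrist');print([(round(o['score'],2),np.round(o['bbox']).tolist()) for o in L])
o=fit([(c,L[0]['mask'])],BL,(.452,-.0935,[.2,.4]));print(o.x,o.fun)
E
```

```text
time: 4.4
ee_pos: [0.423, -0.1044, 0.2499]
eef_rot: [0.989, 0.15, 0.0, 0.001]
ft_force: [-0.2, -0.6, 0.4]
width: 0.0873
grip_force: 0.0
[(0.58, [312.0, 230.0, 51.0, 63.0])]
[ 0.452  -0.0935  0.2   ] 1.0
```

View pics/w1.png

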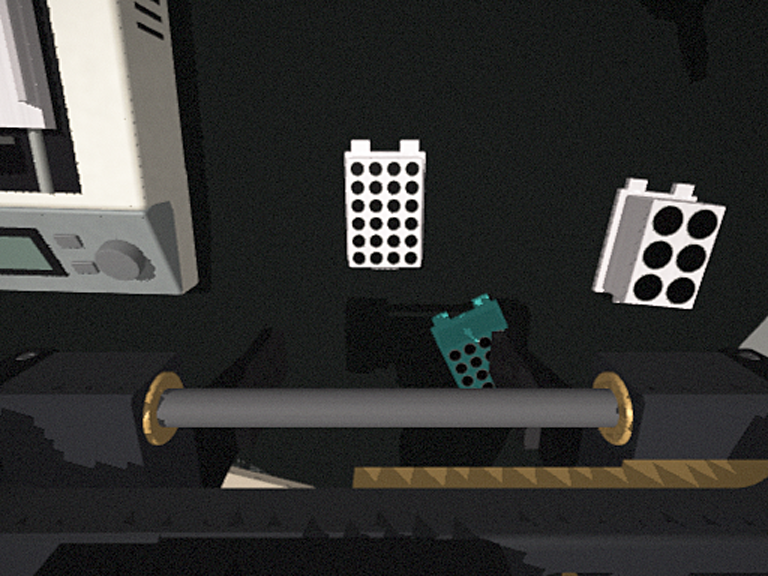

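The wrist picture shows the target block at 1.5× (385,205), lugs at the top (360,145) and (410,145). The network only picked a turquoise block, so I'll fit by brightness.

```bash
cat > wf.py <<'E'
from fit import *
def wmask(c,box,t=130):
    g=cv2.cvtColor(c['img'],cv2.COLOR_RGB2GRAY);m=np.zeros(g.shape,np.uint8);x0,y0,x1,y1=box
    m[y0:y1,x0:x1]=g[y0:y1,x0:x1]>t
    k,_=cv2.findContours(m,0,2);k=max(k,key=cv2.contourArea);m[:]=0;cv2.drawContours(m,[k],-1,1,-1);return m>0
E
python3 - <<'E'
from wf import *; from go import *
c=cam('wrist');m=wmask(c,(215,80,300,190))
print(m.sum(),ray(c,257,137,.03),proj(c,[.452,-.0935,.03]))
o=fit([(c,m)],BL,(*ray(c,257,137,.03)[:2],[.1,.3,.5]));print(o.x,o.fun)
for p in(o.x,):
    a=p[2];g=p[:2]-.030*np.array([np.cos(a),np.sin(a)]);plan(*g,.12,a)
E
```

```text
4166 [ 0.45774259 -0.08755036  0.03      ] [[259.99113467 142.53205644]]
[ 0.45261884 -0.09206018  0.29841307] 0.027784263366798956
a0 0.307 tool shift mm [ -0.6   1.9 129.6] turn 0.009
shift in final tool axes [ -0.5   1.9 129.6]
```

```bash
python3 - <<'E'
from wf import *
c=cam('wrist');a=.298
for u,v,z in((323,199,.006),(293,217,.006),(337,218,.05),(290,218,.05)):
    d=ray(c,u,v,z)-[.4526,-.0921,0];print((R.from_euler('z',-a).apply(d)*1e3).round())
E
python3 -m pendant '[[0,0.002,0.038,0.009],[0,0,0.038,0],[0,0,0.038,0],[0,0,0.038,0],[0,0,0,0]]' 1
python3 - <<'E'
from go import *
a=.298;plan(.4526-.03*np.cos(a),-.0921-.03*np.sin(a),.033,a)
E
```

```text
[-88. -96.   6.]
[-117.  -52.    6.]
[ -99. -106.   50.]
[-100.  -42.   50.]
time: 5.02
ee_pos: [0.4204, -0.0996, 0.092]
eef_rot: [0.989, 0.15, -0.005, -0.0]
ft_force: [-3.0, -0.1, 0.7]
width: 0.087
grip_force: 0.0
a0 0.301 tool shift mm [ 3.5  2.4 58.9] turn 0.003
shift in final tool axes [ 3.   2.3 59. ]
```

```bash
python3 -m pendant '[[0.002,0.002,0.03,0],[0,0,0.02,0],[0,0,0.009,0],[0,0,0,0]]' 1
python3 -m pendant '[[0,0,0,0],[0,0,0,0],[0,0,0,0],[0,0,0,0],[0,0,0,0],[0,0,0,0]]' 0.3 15
python3 - <<'E'
from go import *
a=.298;plan(.4526-.03*np.cos(a),-.0921-.03*np.sin(a),.033,a)
E
```

```text
time: 5.35
ee_pos: [0.4267, -0.1015, 0.0383]
eef_rot: [0.989, 0.149, -0.001, -0.0]
ft_force: [-0.1, 0.0, -0.3]
width: 0.0869
grip_force: 0.0
time: 5.85
ee_pos: [0.4273, -0.1016, 0.0392]
eef_rot: [0.989, 0.149, 0.0, -0.0]
ft_force: [-2.4, 2.8, 8.2]
width: 0.0618
grip_force: 15.0
a0 0.299 tool shift mm [-3.  -1.7  6.2] turn 0.001
shift in final tool axes [-3.  -1.7  6.2]
```

```bash
python3 -m pendant '[[0,0,0,0],[0,0,0,0],[0,0,0,0],[-0.002,0,0.003,0],[0,0,0.003,0],[0,0,0,0]]' 1
python3 -m pendant '[[0,0,0,0],[0,0,0,0],[0,0,0,0],[0,0,0,0],[0,0,0,0],[0,0,0,0]]' 0.3 12
python3 - <<'E'
from go import *
a=.298;plan(.4526-.03*np.cos(a),-.0921-.03*np.sin(a),.033,a)
E
```

```text
time: 6.35
ee_pos: [0.4245, -0.1027, 0.0318]
eef_rot: [0.989, 0.149, -0.0, -0.0]
ft_force: [-0.3, -0.1, -0.1]
width: 0.0857
grip_force: 0.0
time: 6.85
ee_pos: [0.4251, -0.1026, 0.0326]
eef_rot: [0.989, 0.149, 0.0, -0.0]
ft_force: [-0.8, 0.0, 1.0]
width: 0.062
grip_force: 12.0
a0 0.299 tool shift mm [-0.6 -2.  -0.4] turn 0.001
shift in final tool axes [-0.6 -2.  -0.4]
```

```bash
python3 -m pendant '[[0.002,0,-0.004,0],[0.002,0,-0.0036,0],[0.0022,0,-0.0036,0],[0.0022,0,-0.0036,0],[0.0026,0,-0.0035,0],[0.0026,0,-0.0035,0],[0,0,0,0]]'
python3 - <<'E'
from h import *
c=cam('side');save(c,'s2.png',(190,170,290,245),6)
E
```

```text
time: 7.43
ee_pos: [0.4391, -0.0985, 0.0551]
eef_rot: [0.989, 0.149, 0.001, 0.0]
ft_force: [-0.2, -0.2, -4.7]
width: 0.062
grip_force: 12.0
```

View pics/s2.png

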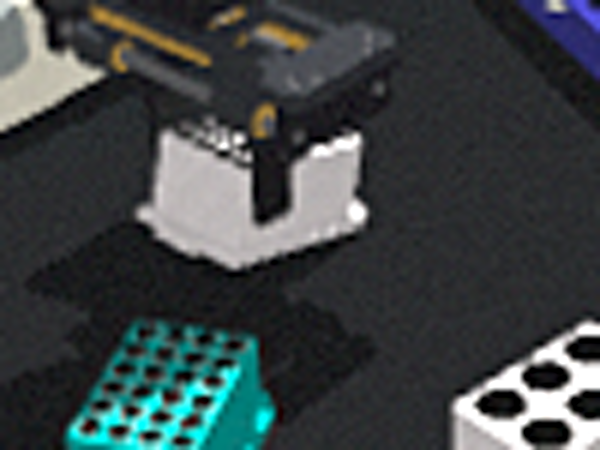

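```bash
cat > tilt.py <<'E'
from h import *
def pts(P,th,piv=(-.0295,0,.0406)):
    """block points -> world, block pivoted by th in the grip"""
    s=r.read_state();M=R.from_quat(s['eef_rot']).as_matrix();a=np.arctan2(M[1,0],M[0,0])
    g=np.array(s['ee_pos'])-.008*M[:,2]
    return (R.from_euler('z',a)*R.from_euler('y',th)).apply(np.array(P)-piv)+g
E
python3 - <<'E'
from tilt import *
c=cam('side')
P=np.array([(-50,-36,0),(-60,-13,0),(60,-30,0),(46,-31,50),(-46,-31,50),(50,-36,0)])/1e3
for d in(0,5,10,15,20): print(d,((proj(c,pts(P,np.radians(d)))-[190,170])*6).round().astype(int).tolist(),(pts(P,np.radians(d))[2,2]*1e3).round(1))
E
```

```text
0 [[246, 268], [201, 261], [379, 174], [361, 107], [239, 181], [375, 185]] 22.1
5 [[241, 268], [196, 259], [375, 188], [362, 117], [240, 178], [371, 199]] 14.4
10 [[236, 268], [191, 257], [370, 203], [362, 127], [241, 175], [366, 212]] 7.1
15 [[232, 266], [187, 254], [364, 218], [362, 138], [243, 172], [360, 225]] 0.3
20 [[228, 264], [182, 251], [357, 232], [361, 150], [244, 169], [354, 238]] -6.1
```

The corner at crop (235,268), the lug end at (360,213) and the top rear corner at (361,133) match the model at about 13–15° of tilt. I'll harden the grip, lift, and go to the shaker.

```bash
python3 -m pendant '[[0,0,0,0],[0,0,0,0],[0,0,-0.02,0],[0,0,-0.04,0],[0,0,-0.04,0],[0,0,-0.04,0],[0,0,-0.04,0],[0,0,0,0]]' 0.3 50
python3 - <<'E'
from go import *
plan(.432,.192,.26,.2465);print(r.read_state()['joint_positions'])
E
```

```text
time: 8.2
ee_pos: [0.4407, -0.0994, 0.2411]
eef_rot: [0.989, 0.148, 0.005, 0.0]
ft_force: [2.0, -0.1, -6.4]
width: 0.0617
grip_force: 50.0
a0 0.298 tool shift mm [  77.4 -281.1  -18.6] turn 0.051
shift in final tool axes [  62.6 -284.7  -18.9]
[-0.53092518 -0.11842839  0.61576552  1.91579675  0.06847019  1.31386959
 -1.20814916]
```

```bash
python3 -m pendant '[[0.008,-0.036,-0.002,0.05],[0.008,-0.036,-0.003,0],[0.008,-0.036,-0.002,0],[0.008,-0.036,-0.003,0],[0.008,-0.036,-0.002,0],[0.008,-0.036,-0.003,0],[0.008,-0.036,-0.002,0],[0.007,-0.033,-0.002,0]]'
python3 -m pendant '[[0,0,0,0],[0,0,0,0]]'
python3 - <<'E'
from go import *
plan(.432,.192,.26,.2465)
w=cam('wrist');
for n in('scene','side'):
    c=cam(n); np.savez('c_'+n,**{k:c[k] for k in('img','K','R','p')})
np.savez('c_wrist',**{k:w[k] for k in('img','K','R','p')})
save(w,'w3.png',s=1.5)
E
```

```text
time: 8.87
ee_pos: [0.426, 0.1947, 0.2523]
eef_rot: [0.992, 0.124, -0.001, 0.0]
ft_force: [0.8, -0.4, -5.4]
width: 0.062
grip_force: 50.0
time: 9.03
ee_pos: [0.4261, 0.1942, 0.252]
eef_rot: [0.992, 0.126, -0.001, 0.001]
ft_force: [0.7, -1.4, -6.7]
width: 0.0617
grip_force: 50.0
a0 0.252 tool shift mm [ 5.2  3.7 -8. ] turn 0.006
shift in final tool axes [ 5.2  3.6 -8. ]
```

View pics/w3.png

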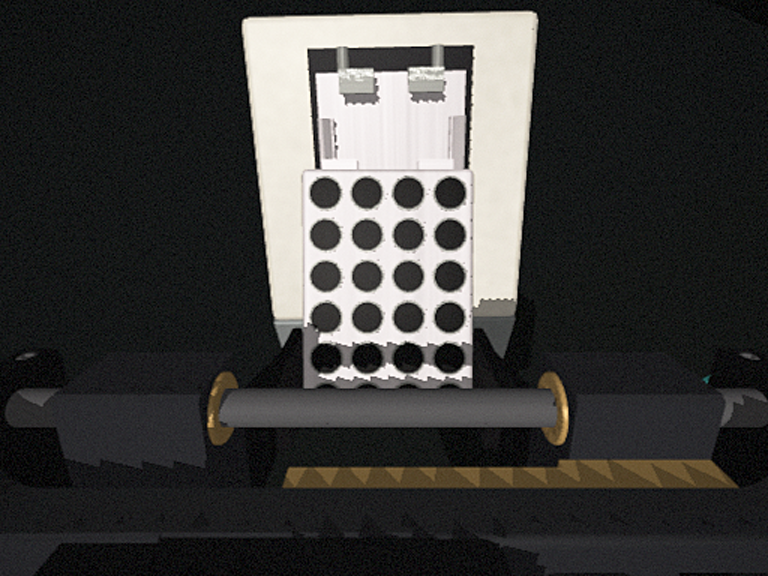

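The wrist picture (1.5×) shows the claws' front lips at (357,94) and (427,93). The shaker's rear top corners are at (247,18) and (535,13), and the held block's lugs at (340,164) and (437,164).

Run:
```python
from tilt import *
c=dict(np.load('c_wrist.npz'))
q=lambda u,v,z: ray(c,u/1.5,v/1.5,z)
A,B=q(247,18,.086),q(535,13,.086);print('rear corners',A,B,np.hypot(*(A-B)[:2]))
D=(A-B)[:2];yaw=np.arctan2(-D[0],D[1]);print('yaw',yaw)
l,rr=q(357.5,94,.1095),q(426.5,93,.1095);print('claws',l,rr,np.hypot(*(l-rr)[:2]))
d=(l-rr)[:2];print('yaw claws',np.arctan2(-d[0],d[1]))
for y in(yaw,.2465,.252):
  ex=np.array([np.cos(y),np.sin(y)]);ey=np.array([-ex[1],ex[0]])
  cc=(A+B)[:2]/2-.15*ex; m=((l+rr)/2)[:2]-.054*ex
  print('shaker',cc,'seat est',m,'stroke',(m-cc)@ex-.04,(m-cc)@ey, 'vs fit',(m-[.442,.1945])@ex-.04,(m-[.442,.1945])@ey)
# seat plate width between guides
print(q(317,72,.1),q(465,72,.1))
P=np.array([(60,22,6),(60,-22,6),(46,31,50),(46,-31,50)])/1e3
for t in(0,12,15,18):print(t,(proj(c,pts(P,np.radians(t)))*1.5).round().tolist())
```

```text
rear corners [0.56316664 0.32544929 0.086     ] [0.61359347 0.14167725 0.086     ] 0.19056501339216628
yaw 0.267807176066973
claws [0.53409615 0.24189897 0.1095    ] [0.54576053 0.19902214 0.1095    ] 0.044435123346741504
yaw claws 0.265615933601774
shaker [0.44372703 0.19387066] seat est [0.48785325 0.20617122] stroke 0.0058082107090360185 0.00018552019456549297 vs fit 0.007307147098872618 -0.0008783908000333084
shaker [0.4429142  0.19696158] seat est [0.48756063 0.20728395] stroke 0.005815651095199964 -0.0008838862893040052 vs fit 0.007302866072971252 0.0012802144788456417
shaker [0.4431177  0.19616208] seat est [0.48763389 0.20699613] stroke 0.005811548781481948 -0.0006078603931492633 vs fit 0.007308375015118766 0.0007230321612889286
[0.5412973  0.27148053 0.1       ] [0.56552384 0.17753674 0.1       ]
0 [[341.0, 130.0], [452.0, 131.0], [299.0, 172.0], [500.0, 173.0]]
12 [[346.0, 154.0], [445.0, 154.0], [308.0, 168.0], [488.0, 169.0]]
15 [[347.0, 160.0], [443.0, 160.0], [310.0, 169.0], [485.0, 170.0]]
18 [[348.0, 167.0], [442.0, 167.0], [312.0, 171.0], [483.0, 171.0]]
```

Run:
```python
from go import *
plan(.4577,.1954,.185,.265)
```

```text
a0 0.247 tool shift mm [30.8  3.6 67.6] turn -0.018
shift in final tool axes [30.6  4.2 67.6]
```

```bash
python3 -m pendant '[[0.010,0.004,0.015,-0.018],[0.010,0,0.022,0],[0.010,0,0.021,0],[0.001,0,0.010,0],[0,0,0,0],[0,0,0,0]]'
python3 - <<'E'
from go import *
plan(.4577,.1954,.185,.265)
w=cam('wrist');save(w,'w4.png',(100,0,420,240),2.5)
np.savez('c_wrist',**{k:w[k] for k in('img','K','R','p')})
E
```

```text
time: 9.68
ee_pos: [0.4577, 0.1963, 0.1854]
eef_rot: [0.991, 0.132, -0.001, 0.0]
ft_force: [-0.2, 0.7, -5.8]
width: 0.0617
grip_force: 50.0
a0 0.266 tool shift mm [-0.2  0.8  0.4] turn 0.001
shift in final tool axes [-0.2  0.8  0.4]
```

View pics/w4.png

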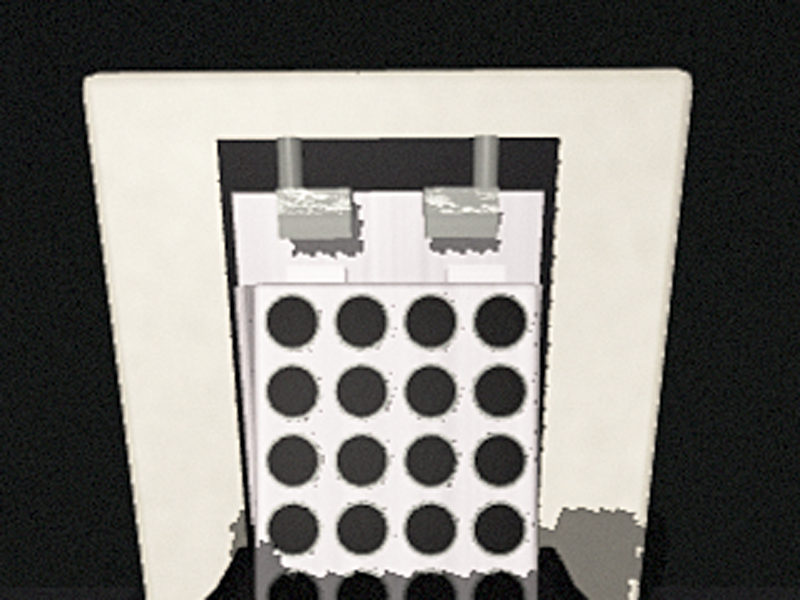

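Run:
```python
from tilt import *
c=dict(np.load('c_wrist.npz'));ex=R.from_euler('z',.266).as_matrix()
q=lambda u,v,z: (ex.T@(ray(c,100+u/2.5,v/2.5,z)-[.4577,.1963,0])*1e3).round(1)
print('K',c['K'][0,2],'claws',q(315,239,.1095),q(462,239,.1095))
print('lugs z131/137',q(317.5,266,.131),q(477,266,.131),q(317.5,266,.137),q(477,266,.137))
P=np.array([(60,22,6),(60,-22,6),(60,22,0)])/1e3
for t in(12,15,18):print(t,((proj(c,pts(P,np.radians(t)))-[100,0])*2.5).round().tolist(),(ex.T@(pts(P,np.radians(t)).T-[[.4577],[.1963],[0]])).T.round(4).tolist())
```

```text
K 258.1112896608661 claws [ 85.5  25.  109.5] [ 85.5 -20.5 109.5]
lugs z131/137 [ 78.   22.2 131. ] [ 77.9 -23.  131. ] [ 78.1  21.6 137. ] [ 78.1 -22.3 137. ]
12 [[313.0, 256.0], [477.0, 256.0], [315.0, 260.0]] [[0.0808, 0.0223, 0.1418], [0.0808, -0.0217, 0.1418], [0.0796, 0.0223, 0.1359]]
15 [[315.0, 266.0], [475.0, 266.0], [317.0, 272.0]] [[0.078, 0.0223, 0.1377], [0.078, -0.0217, 0.1377], [0.0764, 0.0223, 0.1319]]
18 [[317.0, 278.0], [473.0, 277.0], [319.0, 283.0]] [[0.0749, 0.0223, 0.1337], [0.0749, -0.0217, 0.1337], [0.0731, 0.0223, 0.128]]
```

The lugs' tilt checks out at 15°. The block must go 2.3 mm left, and the lug ends are about 8 mm in front of the claw lips. I'll descend until the lugs lightly touch the seat.

```bash
python3 -m pendant '[[0,-0.0023,0.006,0],[0,0,0.008,0],[0,0,0.008,0],[0,0,0.004,0],[0,0,0,0],[0,0,0,0]]'
python3 -m pendant '[[0,0,0.001,0],[0,0,0,0],[0,0,0,0]]'
python3 -m pendant '[[0,0,0.001,0],[0,0,0,0],[0,0,0,0]]'
```

```text
time: 10.23
ee_pos: [0.4573, 0.1992, 0.1591]
eef_rot: [0.991, 0.133, -0.0, 0.0]
ft_force: [0.6, -0.4, -6.9]
width: 0.0617
grip_force: 50.0
time: 10.48
ee_pos: [0.4576, 0.1993, 0.1586]
eef_rot: [0.991, 0.133, 0.0, -0.0]
ft_force: [0.2, -0.5, -7.0]
width: 0.0616
grip_force: 50.0
time: 10.73
ee_pos: [0.4574, 0.1993, 0.1573]
eef_rot: [0.991, 0.133, -0.0, -0.0]
ft_force: [0.0, 1.1, -7.1]
width: 0.0619
grip_force: 50.0
```

Baseline is about −6.5 N. I'll keep creeping.

```bash
python3 -m pendant '[[0,0,0.0008,0],[0,0,0,0],[0,0,0,0]]'
python3 -m pendant '[[0,0,0.0008,0],[0,0,0,0],[0,0,0,0]]'
python3 -m pendant '[[0,0,0.0006,0],[0,0,0,0],[0,0,0,0]]'
```

```text
time: 10.98
ee_pos: [0.4574, 0.1993, 0.1565]
eef_rot: [0.991, 0.133, -0.0, -0.0]
ft_force: [-0.6, -0.1, -5.7]
width: 0.0616
grip_force: 50.0
time: 11.23
ee_pos: [0.4574, 0.1993, 0.1557]
eef_rot: [0.991, 0.133, -0.0, -0.0]
ft_force: [-0.0, 0.4, -5.4]
width: 0.0619
grip_force: 50.0
time: 11.48
ee_pos: [0.4575, 0.1993, 0.1552]
eef_rot: [0.991, 0.133, 0.0, -0.0]
ft_force: [-0.5, 0.9, -5.4]
width: 0.0617
grip_force: 50.0
```

```bash
python3 -m pendant '[[0,0,0.0006,0],[0,0,0,0],[0,0,0,0]]' | grep -E "pos|ft"
python3 -m pendant '[[0,0,0.0006,0],[0,0,0,0],[0,0,0,0]]'| grep -E "pos|ft"
python3 -m pendant '[[0,0,0.0005,0],[0,0,0,0],[0,0,0,0]]'| grep -E "pos|ft"
```

```text
ee_pos: [0.4575, 0.1993, 0.1548]
ft_force: [-3.5, -1.8, -0.5]
ee_pos: [0.4574, 0.1994, 0.1545]
ft_force: [-5.8, -2.4, 3.8]
ee_pos: [0.4572, 0.1993, 0.1542]
ft_force: [-8.6, -2.8, 8.0]
```

```bash
python3 -m pendant '[[0,0,-0.0015,0],[0,0,0,0],[0,0,0,0]]' | grep -E "pos|ft"
python3 -m pendant '[[0.002,0,0,0],[0.002,0,0,0],[0,0,0,0],[0,0,0,0]]'| grep -E "pos|ft"
python3 - <<'E'
from h import *
w=cam('wrist');save(w,'w5.png',(150,30,370,195),3.4)
E
```

```text
ee_pos: [0.4576, 0.1994, 0.1549]
ft_force: [-1.3, -0.5, -2.8]
ee_pos: [0.4616, 0.2005, 0.1549]
ft_force: [-0.2, -0.8, -3.1]
```

View pics/w5.png

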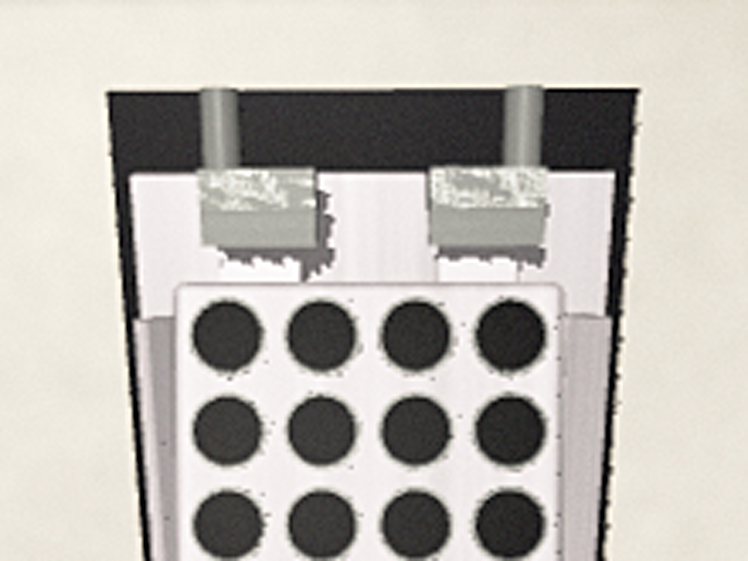

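The lugs at (260,265) and (478,265) sit centred before the claws at (260,228) and (489,228), within 1 mm. Sliding in.

```bash
python3 -m pendant '[[0.0015,0,0,0],[0.0015,0,0,0],[0.001,0,0,0],[0,0,0,0],[0,0,0,0]]' | grep -E "pos|ft"
python3 -m pendant '[[0.001,0,0,0],[0.001,0,0,0],[0,0,0,0],[0,0,0,0]]'| grep -E "pos|ft"
python3 -m pendant '[[0.001,0,0,0],[0.001,0,0,0],[0,0,0,0],[0,0,0,0]]'| grep -E "pos|ft"
```

```text
ee_pos: [0.4654, 0.2015, 0.1549]
ft_force: [-2.3, -0.6, -3.2]
ee_pos: [0.4672, 0.2019, 0.1549]
ft_force: [-1.3, -0.6, -2.4]
ee_pos: [0.4692, 0.2025, 0.1549]
ft_force: [-0.9, -0.8, -3.2]
```

```bash
python3 -m pendant '[[0.001,0,0,0],[0.001,0,0,0],[0,0,0,0],[0,0,0,0]]' | grep -E "pos|ft"
python3 -m pendant '[[0.001,0,0,0],[0,0,0,0],[0,0,0,0]]'| grep -E "pos|ft"
python3 -m pendant '[[0.001,0,0,0],[0,0,0,0],[0,0,0,0]]'| grep -E "pos|ft"
```

```text
ee_pos: [0.4708, 0.203, 0.1549]
ft_force: [-4.4, -2.0, 0.1]
ee_pos: [0.471, 0.203, 0.1549]
ft_force: [-9.9, -2.3, 3.8]
ee_pos: [0.4711, 0.203, 0.1549]
ft_force: [-14.7, -4.7, 8.7]
```

Contact came after 14 mm, which matches the stops. I'll ease off the push, loosen the grip, and lower the front along the arc.

```bash
python3 -m pendant '[[-0.0012,0,0,0],[0,0,0,0],[0,0,0,0]]' - 8 | grep -E "pos|ft|grip"
python3 -m pendant '[[-0.0011,0,0.0014,0],[-0.0011,0,0.0014,0],[-0.001,0,0.0014,0],[0,0,0,0],[0,0,0,0]]' | grep -E "pos|ft|grip"
python3 -m pendant '[[-0.001,0,0.0014,0],[-0.001,0,0.0014,0],[0,0,0,0],[0,0,0,0]]' | grep -E "pos|ft|grip"
```

```text
ee_pos: [0.471, 0.203, 0.1548]
ft_force: [-7.4, -1.5, 1.9]
grip_force: 8.0
ee_pos: [0.4686, 0.2024, 0.1506]
ft_force: [-3.2, -0.7, -2.4]
grip_force: 8.0
ee_pos: [0.4669, 0.2019, 0.1479]
ft_force: [0.5, -0.2, -5.0]
grip_force: 8.0
```

```bash
python3 -m pendant '[[0,0,0.0013,0],[0,0,0.001,0],[0,0,0,0],[0,0,0,0]]' | grep -E "pos|ft|grip"
python3 - <<'E'
from tilt import *
w=cam('wrist');s=cam('side');sc=cam('scene')
a=cv2.resize(w['img'][30:180,150:370,::-1],(440,300),interpolation=2);b=cv2.resize(s['img'][120:180,140:228,::-1],(440,300),interpolation=2)
cv2.imwrite('pics/m6.png',np.vstack([a,b]))
E
```

```text
ee_pos: [0.4663, 0.2017, 0.1454]
ft_force: [-5.2, -1.4, -1.7]
grip_force: 8.0
```

View pics/m6.png

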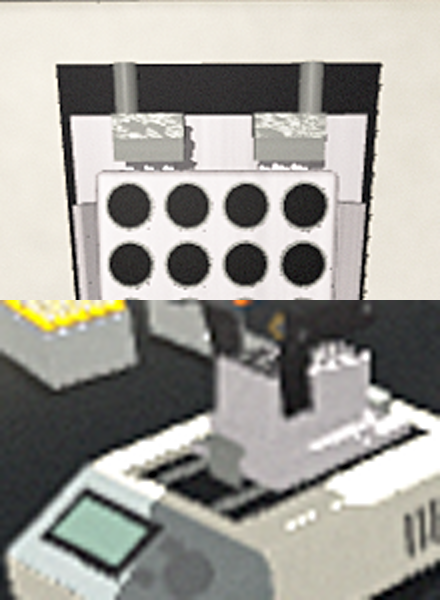

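The lugs are under the claws at (145,160) and (290,160), and the block's front is near the latch. I'll release, rise and close the fingers to press.

```bash
python3 -m pendant '[[0,0,0,0],[0,0,0,0],[0,0,0,0],[0,0,0,0]]' 1 | grep -E "pos|ft|wid"
python3 -m pendant '[[0,0,-0.01,0],[0,0,-0.03,0],[0,0,-0.025,0],[0,0,0,0],[0,0,0,0],[0,0,0,0],[0,0,0,0]]'
python3 -m pendant '[[0,0,0,0],[0,0,0,0],[0,0,0,0],[0,0,0,0],[0,0,0,0],[0,0,0,0],[0,0,0,0],[0,0,0,0]]' 0 20
python3 - <<'E'
from h import *
w=cam('wrist')
s=cam('side')
a=cv2.resize(w['img'][30:280,150:370,::-1],(440,500),interpolation=2);b=cv2.resize(s['img'][120:180,140:182,::-1],(350,500),interpolation=2)
cv2.imwrite('pics/m7.png',np.hstack([a,b]))
E
```

```text
ee_pos: [0.4674, 0.202, 0.1461]
ft_force: [0.1, -0.9, -0.4]
width: 0.0805
time: 17.18
ee_pos: [0.4663, 0.2016, 0.2099]
eef_rot: [0.991, 0.133, -0.001, 0.0]
ft_force: [-0.6, 0.3, -0.3]
width: 0.0869
grip_force: 0.0
time: 17.85
ee_pos: [0.4667, 0.2018, 0.2107]
eef_rot: [0.991, 0.133, 0.0, -0.0]
ft_force: [-0.1, 0.7, 0.0]
width: 0.0416
grip_force: 0.0
```

View pics/m7.png

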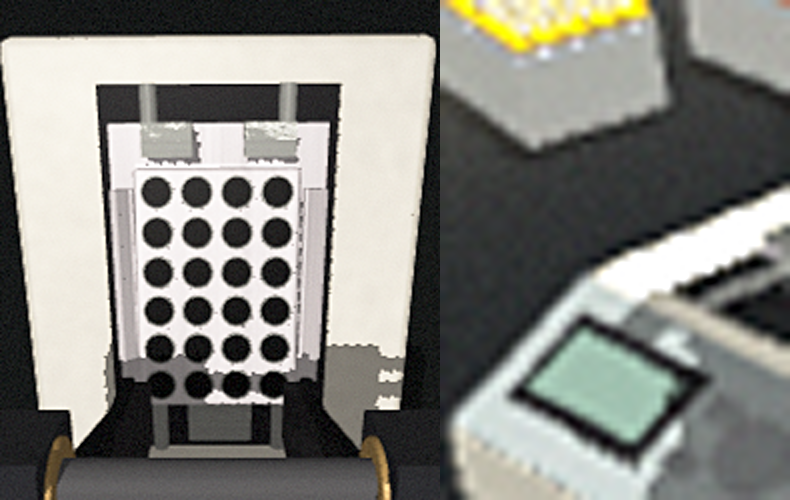

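The block rests centred between the guides, its rear at row 168 just in front of the claws at (168,140) and (272,140), with its front on the latch. Moving over the front end to press.

```bash
python3 -m pendant '[[-0.006,0,0,0],[0,0,0,0],[0,0,0,0],[0,0,0.01,0],[0,0,0.01,0],[0,0,0.009,0],[0,0,0,0],[0,0,0,0]]'
python3 -m pendant '[[0,0,0.0015,0],[0,0,0.0015,0],[0,0,0,0],[0,0,0,0]]'| grep -E "pos|ft"
python3 -m pendant '[[0,0,0.0015,0],[0,0,0.0015,0],[0,0,0,0],[0,0,0,0]]'| grep -E "pos|ft"
```

```text
time: 18.62
ee_pos: [0.4605, 0.1999, 0.1807]
eef_rot: [0.991, 0.133, -0.001, 0.0]
ft_force: [0.3, 0.6, 0.4]
width: 0.0007
grip_force: 0.0
ee_pos: [0.461, 0.2003, 0.1788]
ft_force: [0.2, 0.2, 0.0]
ee_pos: [0.4609, 0.2002, 0.1756]
ft_force: [0.7, 0.1, -0.5]
```

```bash
python3 -m pendant '[[0,0,0.001,0],[0,0,0.001,0],[0,0,0,0],[0,0,0,0]]'| grep -E "pos|ft"
python3 -m pendant '[[0,0,0.001,0],[0,0,0.001,0],[0,0,0,0],[0,0,0,0]]'| grep -E "pos|ft"
python3 -m pendant '[[0,0,0.001,0],[0,0,0,0],[0,0,0,0]]'| grep -E "pos|ft"
```

```text
ee_pos: [0.4609, 0.2002, 0.1736]
ft_force: [0.3, -1.1, -0.3]
ee_pos: [0.4609, 0.2002, 0.1716]
ft_force: [0.0, -0.4, -0.5]
ee_pos: [0.4609, 0.2002, 0.1708]
ft_force: [-0.3, -0.8, 3.4]
```

```bash
for i in 1; do python3 -m pendant '[[0,0,0.0007,0],[0,0,0,0],[0,0,0,0]]'| grep -E "pos|ft"; done
python3 -m pendant '[[0,0,0.0007,0],[0,0,0,0],[0,0,0,0]]'| grep -E "pos|ft"
python3 -m pendant '[[0,0,0.0007,0],[0,0,0,0],[0,0,0,0]]'| grep -E "pos|ft"
```

```text
ee_pos: [0.4608, 0.2002, 0.1703]
ft_force: [-2.8, -0.9, 5.8]
ee_pos: [0.4606, 0.2001, 0.1697]
ft_force: [-4.4, -2.0, 7.9]
ee_pos: [0.4603, 0.2, 0.169]
ft_force: [-7.2, -3.0, 10.1]
```

```bash
python3 -m pendant '[[0,0,0.0007,0],[0,0,0,0],[0,0,0,0]]'| grep -E "pos|ft"
python3 -m pendant '[[0,0,0.0007,0],[0,0,0,0],[0,0,0,0]]'| grep -E "pos|ft"
python3 -m pendant '[[0,0,0.0007,0],[0,0,0,0],[0,0,0,0]]'| grep -E "pos|ft"
```

```text
ee_pos: [0.46, 0.2, 0.1684]
ft_force: [-8.6, -3.9, 12.8]
ee_pos: [0.4601, 0.2, 0.1677]
ft_force: [-7.4, -2.9, 11.5]
ee_pos: [0.4609, 0.2003, 0.1664]
ft_force: [0.3, 0.3, 0.2]
```

The peak was 13 N, then resistance vanished at 0.1664: it clicked. I'll confirm with a light touch that the block dropped to its seat.

```bash
python3 -m pendant '[[0,0,0.001,0],[0,0,0.0005,0],[0,0,0,0],[0,0,0,0]]'| grep -E "pos|ft"
python3 -m pendant '[[0,0,0.001,0],[0,0,0,0],[0,0,0,0]]'| grep -E "pos|ft"
```

```text
ee_pos: [0.4609, 0.2002, 0.1648]
ft_force: [-0.5, 0.4, -0.5]
ee_pos: [0.4609, 0.2002, 0.1639]
ft_force: [1.5, 0.0, 1.0]
```

```bash
python3 -m pendant '[[0,0,0.0006,0],[0,0,0,0],[0,0,0,0]]'| grep -E "pos|ft"
python3 -m pendant '[[0,0,0.0006,0],[0,0,0,0],[0,0,0,0]]'| grep -E "pos|ft"
```

```text
ee_pos: [0.4609, 0.2002, 0.1633]
ft_force: [-0.6, -1.5, -0.1]
ee_pos: [0.4609, 0.2002, 0.1627]
ft_force: [0.1, -0.8, -0.0]
```

The top is now below 0.1517, so the tongue is under the nose with no force. I'll retract and check the pose numerically.

```bash
python3 -m pendant '[[0,0,-0.01,0],[0,0,-0.03,0],[0,0,-0.04,0],[0,0,-0.04,0],[-0.03,0,0,0],[-0.03,0,0,0],[0,0,0,0],[0,0,0,0]]'
python3 - <<'E'
from fit import *
ex=R.from_euler('z',.266).as_matrix()
for n in('scene','side','wrist'):
    c=cam(n);L=r.outline_of('tube_block',n)
    p=proj(c,[.487,.205,.125])[0]
    L=[o for o in L if np.hypot(*(np.array(o['bbox'][:2])-p))<40]
    if L:
        m=L[0]['mask']
        # tall part with tilt scan
        best=[]
        for t in(0,2,4,6,8):
            parts=[R.from_euler('y',np.radians(t)).apply(b-[.06,0,0])+[.06,0,0] for b in BL]
            o=fit([(c,m)],parts,(.487,.205,[.266]),z=.1);best.append((t,round(o.fun,3),o.x.round(4).tolist()))
        print(n,round(L[0]['score'],2),best)
    print(n,'latch',[(round(o['score'],2),np.round(o['bbox']).tolist()) for o in r.outline_of('latch',n)][:2],proj(c,(ex@[-.055,0,0])+[.4886,.2038,.115]).round())
print(r.read_state()['ft_force'])
E
```

```text
time: 23.45
ee_pos: [0.4024, 0.1844, 0.284]
eef_rot: [0.991, 0.133, 0.001, -0.001]
ft_force: [0.6, -0.3, -0.5]
width: 0.0007
grip_force: 0.0
scene 0.85 [(0, np.float64(0.145), [0.4887, 0.2062, 0.2766]), (2, np.float64(0.153), [0.4908, 0.2069, 0.2781]), (4, np.float64(0.165), [0.4906, 0.2062, 0.306]), (6, np.float64(0.167), [0.4899, 0.2068, 0.2272]), (8, np.float64(0.175), [0.4944, 0.2072, 0.2951])]
scene latch [(0.55, [370.0, 236.0, 8.0, 5.0])] [[365. 241.]]
side 0.58 [(0, np.float64(0.2), [0.4904, 0.2109, 0.58]), (2, np.float64(0.193), [0.4844, 0.1985, 0.6054]), (4, np.float64(0.178), [0.4845, 0.1974, 0.6661]), (6, np.float64(0.172), [0.4836, 0.1918, 0.705]), (8, np.float64(0.173), [0.482, 0.189, 0.7082])]
side latch [] [[187. 148.]]
wrist 0.89 [(0, np.float64(0.051), [0.4884, 0.2071, 0.2725]), (2, np.float64(0.056), [0.4869, 0.2065, 0.2725]), (4, np.float64(0.065), [0.4852, 0.2063, 0.2669]), (6, np.float64(0.077), [0.4839, 0.2058, 0.2714]), (8, np.float64(0.093), [0.4828, 0.2062, 0.2761])]
wrist latch [] [[261. 146.]]
[ 0.11276188  0.17906259 -0.09903478]
```

The scene and wrist fits agree: the block is level on the seat at (0.4885, 0.206), yaw 0.27, which is the seat's own position. The side view's fit was poor, with an implausible yaw, so I left it out. The arm is clear, so I'm handing in.

```bash
python3 -c "
from bench import r
print(r.close_job())"
```

```text
the job is handed in; nothing more can be done
None
```

The tube block is fitted and the job is handed in: lugs against the stops, the latch gave way at about 13 N and the force vanished, and the block then measured level on the seat; the closed latch itself wasn't seen in a picture.

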